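# Draw the bottom cedar plate from the gravity feeder

### The arm

A 7-joint arm with a two-finger parallel gripper is mounted at the origin on the work surface. World frame = base frame: x ahead of the robot, y to its left, z up, the work surface at z = 0. Lengths are in m, angles in rad, forces in N, time in s.
With the tool pointing down it reaches from about 0.425 to 0.875 m from the base axis. Payload 4.7 kg.
Tool frame: the origin (TCP) lies midway between the tips of the shut fingers; the grasp point (between the pads) lies 19 mm behind it (robot.grip_depth is the distance from the TCP to the grasp point, in m); z points along the fingers, y is the direction in which the jaws open and shut (so a half turn about z gives the same grasp; the last joint's range is limited). The gripper opens to 85 mm and grips with 20 to 120 N. Pads are 22 mm wide; open, the fingers measure 114 mm over their backs; the gripper's body (76 mm by 85 mm) begins 54 mm behind the grasp point. The pads swing forward as they close: fully open they stand 13 mm farther back than shut.
Start: joints at [-1.157, 0.321, -0.07, 1.45, 0.023, 1.371, -0.057], TCP at [0.253, 0.599, 0.231] pointing down, gripper open.
Joint ranges: [-2.86, 2.86], [-0.3, 2.09], [-1.38, 1.24], [0.06, 2.45], [-1.56, 4.7], [0.09, 2.05], [-2.69, 2.69]. Speed limits (rad/s): [2.57, 2.57, 3.14, 3.14, 3.14, 3.14, 3.14].

### API

Orientations are given as a unit quaternion [w, x, y, z].
In Python, from rig import robot gives the robot as it stands.
- The arm moves only by the shell command python3 -m creep 'ROWS'. ROWS is JSON, a list of rows, each a list of 3 entries, a list of its own where there are three numbers: the opening, from 0 (shut) to 1 (fully open), then the shift along the tool's x, y, z in m, then the turn, a rotation vector about the tool's x, y, z in degrees. In form: [[claw, [tx, ty, tz], [ax, ay, az]], ...]. A call has 1 to 5 rows; each row is the pose to reach, as a shift and turn from the pose measured when the call began, along the tool's axes at that moment; what a row does not reach only later rows make up. A row lasts 1/10 s, in which the tool goes at most 50 mm and 8.59 degrees, less where a joint would pass 70% of its speed; a pose out of reach is approached as far as the arm can. A call with a gripper value outside its range is refused whole. The fingers move at their own pace and stop on an object; the grip force is fixed at half the most. Time passes only in rows, so rows that repeat a pose let the fingers close. It gives the time, the measured TCP pose, the force and the opening at its end, in the units of the state.
- robot.get_obs(): the state, without advancing time (a new reading comes with each control period).
- robot.snapshot(name): name is "side" or "top" or "wrist"; returns a dict with "color" (400x640x3 uint8, red, green, blue), "intrinsics" (3x3 intrinsics, pixels), "R" (3x3) and "t" (3): a world point X has camera coordinates R X + t; the wrist camera has in their place "tool_from_camera" (4x4, takes a point from camera to tool coordinates, whose origin is the TCP and whose axes are the flange's). Camera axes: x right, y down, z forward; pixel columns grow to the right and rows downward; lengths in m; the calibration is good to about 2 mm. A picture is of the moment at which its call begins: read the wrist's pose just before it. There is no depth.
- robot.finish_job(): hands the job in, once; it reports no verdict.
Trained networks look in a picture, given as the dict that the camera call returned (one of the last four; its "shot" number tells which), for a name from the list of things; names that differ only in an ending like _2 or _b are one class to them, and where a whole thing is asked for, a point or a joint stands for the part that bears it (a point fixed in the world has none). Each returns a list of dicts, best first, with "score" (0 to 1); they miss things now and then, are a little off and sometimes report something else, mostly with a low value. They report only what shows in the picture. A call takes as long as a camera call. They do not tell look-alikes from the thing itself.
- robot.find_in(picture, thing): "xy" ([column, row] in pixels, amid what is visible of it).
- robot.trace(picture, thing): "region" (400x640 bool, what is visible of it) and "xy" ([column, row] in pixels, amid what is visible of it).
The state is a dict: "t": time; "q": joint angles; "dq": joint speeds; "joint_torque": joint torques, N m; "tcp_pos": TCP position; "orientation": TCP orientation; "ft_force": force on the tool from outside, world axes, zero at the start; "moment": the same for the moment, N m; "grip_width": finger opening in m.
Only numpy, scipy, OpenCV 4.12 (cv2) and the standard library are available. Lean on these libraries where they do the work, as an engineer would, in place of code of your own. Each camera call takes 0.05 s, during which the arm holds its last target. There are 200 camera calls.

### The job

Slide the bottom cedar plate, the one that sticks out of the slot, out of the little metal feeder so that the other plates drop down inside it and stay there. Then put that plate in the open wooden box, lying flat on its floor.

Things in the scene. Friction and masses are not known exactly. Their poses are not given: they have to be found in the camera images.
- plate1_mid (a point): Bottom one of four equal pale cedar plates stacked in the feeder, about 40 g, 130 x 46 x 10 mm (x, y, z). The point is its centre, half-way up; x runs along its length. At the start it lies on the feeder's floor (underside 30 mm above the shelf) and its -x end sticks 40 to 46 mm out of the front slot, with nothing under or above that end.
- plate4_mid (a point): Top plate of the same stack, 130 x 46 x 10 mm, same axes; the point is its centre. At the start it is 65 mm above the shelf; once the bottom plate is out, the three other plates drop by 10 mm and it is at 55 mm.
- feeder: Aluminium gravity feeder fixed to the shelf, 142 x 58 mm (x, y), walls to 74 mm, open top. Origin: centre of its underside; front on -x. Inside 134 x 50 mm, floor 30 mm above the shelf. Front wall's outer face at x = -71 mm; a slot under it, 15 mm high from the floor, lets only the bottom plate out along -x; it is clear once its centre is below x = -136 mm. In front is only the shelf.
- tray: Small open-topped dark wooden box fixed to the shelf, 200 x 130 x 30 mm (x, y, z), walls and floor 6 mm thick, inside 188 x 118 mm. Origin at the centre of its underside, x along its length.
There are look-alikes about, which are no part of the job. What is shaped like the part that bears plate1_mid but pink is not meant.

How it is judged:
On the way:
1. the bottom plate is drawn out of the feeder's front and the other plates have dropped onto the feeder's floor (x of plate1_mid in the frame of feeder below -0.126 m and z of plate4_mid in the frame of feeder between 0.048 and 0.06 m and angle between plate4_mid's own z axis and vertical below 0.12 rad and horizontal distance between plate4_mid and feeder below 0.02 m), for 0.1 s.
At the end, for the whole second after the job is handed in: The drawn plate lies flat on the box's floor (centre within 60 mm of the box's centre and under 17 mm high, tilt under 0.1 rad). The others stay in the feeder, one plate lower: the top one's centre 48 to 60 mm high, within 20 mm of the feeder's centre, tilt under 0.12 rad (z of plate1_mid in the frame of tray between 0.005 and 0.017 m and angle between plate1_mid's own z axis and vertical below 0.1 rad and horizontal distance between plate1_mid and tray below 0.06 m and z of plate4_mid in the frame of feeder between 0.048 and 0.06 m and angle between plate4_mid's own z axis and vertical below 0.12 rad and horizontal distance between plate4_mid and feeder below 0.02 m); the robot touches nothing.
It fails at once if the top plate is taken or thrown out of the feeder (z of plate4_mid in the frame of feeder above 0.095 m or horizontal distance between plate4_mid and feeder above 0.04 m).
It also fails if it takes over 43 s, if anything falls off the work surface, if the arm or the gripper's body presses on something with over 40 N, if the wrist force passes 120 N, or if a joint passes its speed limit or range.

## Working session

There is one attempt and no reset: what is moved stays moved. The work goes in short steps, Python scripts to look and compute and a shell command to move; the robot and the scene stay as the last step left them, time stands still between calls to the robot, and variables do not carry over. Pictures are saved under pics/ and viewed, about 8 in all and at most 12, crops included, and the job is handed in when it is done.

```bash
mkdir -p pics; ls; cat > h.py <<'E'
import numpy as np, cv2, json
from rig import robot
from scipy.spatial.transform import Rotation as Rn
def Rq(q): return Rn.from_quat([q[1],q[2],q[3],q[0]])
def save(p,n,s=1): cv2.imwrite('pics/'+n,p['color'][:,:,::-1])
def cam(p,o=None):
    if 'R' in p: return np.array(p['R']),np.array(p['t']),np.array(p['intrinsics'])
    T=np.array(p['tool_from_camera']);W=np.eye(4);W[:3,:3]=Rq(o['orientation']).as_matrix();W[:3,3]=o['tcp_pos']
    C=np.linalg.inv(W@T);return C[:3,:3],C[:3,3],np.array(p['intrinsics'])
def at_z(c,uv,z):
    R,t,K=c;d=R.T@np.linalg.inv(K)@np.array([uv[0],uv[1],1.]);o=-R.T@t
    return o+d*(z-o[2])/d[2]
def proj(c,X):
    R,t,K=c;x=K@(R@np.array(X)+t);return x[:2]/x[2]
E
python3 - <<'E'
from h import *
o=robot.get_obs();print({k:np.round(v,3).tolist() for k,v in o.items()})
for n in ['top','side','wrist']:
    p=robot.snapshot(n);c=cam(p,o);save(p,n+'0.png')
    print(n,'cam at',np.round(-c[0].T@c[1],3))
    for th in ['plate1_mid','plate4_mid','feeder','tray']:
        for r in robot.trace(p,th)[:4]:
            m=r['region'];b=cv2.minAreaRect(np.argwhere(m)[:,::-1].astype(np.float32))
            print(th,round(r['score'],2),np.round(r['xy']),m.sum(),np.round(cv2.boxPoints(b)).tolist(),np.round(at_z(c,r['xy'],.035),3))
E
```

```text
pics
{'t': 0.0, 'q': [-1.157, 0.322, -0.07, 1.452, 0.023, 1.371, -0.057], 'dq': [-0.0, 0.001, 0.0, 0.001, -0.002, 0.002, 0.001], 'joint_torque': [0.001, -49.359, -0.382, -31.432, 0.013, 0.011, -0.0], 'tcp_pos': [0.253, 0.598, 0.23], 'orientation': [-0.0, 0.199, 0.98, -0.001], 'ft_force': [0.447, 0.434, 1.04], 'moment': [0.003, -0.004, -0.009], 'grip_width': 0.085}
top cam at [ 0.528 -0.043  1.081]
plate1_mid 0.93 [314. 184.] 829 [[296.0, 204.0], [316.0, 159.0], [332.0, 167.0], [313.0, 212.0]] [0.691 0.002 0.035]
plate1_mid 0.86 [298. 254.] 887 [[271.0, 255.0], [277.0, 238.0], [324.0, 255.0], [318.0, 272.0]] [0.512 0.044 0.035]
plate1_mid 0.65 [366. 240.] 346 [[356.0, 248.0], [361.0, 230.0], [379.0, 236.0], [374.0, 254.0]] [ 0.543 -0.129  0.035]
plate1_mid 0.58 [347. 128.] 829 [[322.0, 122.0], [330.0, 106.0], [373.0, 129.0], [365.0, 145.0]] [ 0.839 -0.088  0.035]
plate4_mid 0.66 [375. 206.] 949 [[362.0, 228.0], [378.0, 178.0], [396.0, 183.0], [380.0, 234.0]] [ 0.631 -0.155  0.035]
feeder 0.72 [371. 194.] 206 [[358.0, 229.0], [375.0, 175.0], [398.0, 182.0], [382.0, 236.0]] [ 0.66  -0.1
[... 314 characters left out ...]
, 148.0], [447.0, 148.0], [447.0, 163.0], [395.0, 163.0]] [ 0.456 -0.264  0.035]
plate1_mid 0.75 [239. 194.] 1014 [[214.0, 205.0], [260.0, 171.0], [271.0, 186.0], [226.0, 221.0]] [ 0.848 -0.071  0.035]
plate1_mid 0.71 [390. 274.] 1354 [[366.0, 293.0], [394.0, 241.0], [415.0, 253.0], [388.0, 304.0]] [0.511 0.071 0.035]
plate4_mid 0.95 [349. 169.] 894 [[317.0, 168.0], [323.0, 150.0], [378.0, 168.0], [372.0, 186.0]] [ 0.62  -0.191  0.035]
feeder 0.73 [342. 188.] 1315 [[305.0, 185.0], [319.0, 146.0], [382.0, 168.0], [369.0, 207.0]] [ 0.628 -0.127  0.035]
tray 0.7 [323. 355.] 9572 [[253.0, 382.0], [278.0, 301.0], [399.0, 337.0], [374.0, 419.0]] [0.61  0.241 0.035]
wrist cam at [0.19  0.625 0.372]
```

View pics/top0.png

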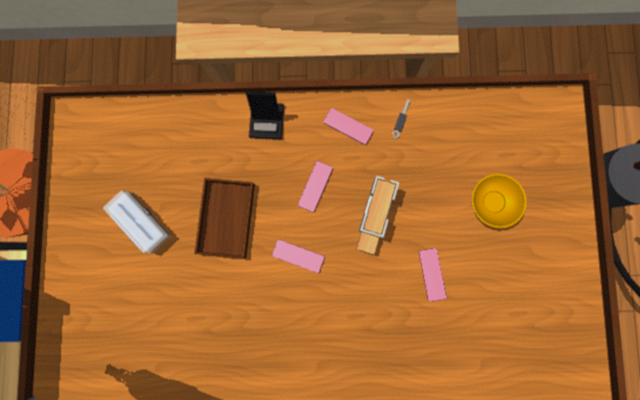

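View pics/side0.png

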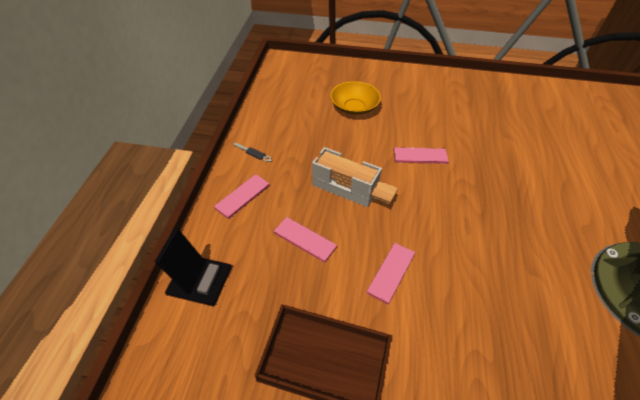

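Candidates at top-view pixels: the cedar tip at (368,242) sticking out of the feeder. The pink look-alikes are at (314,184), (298,254), (347,128) and (432,275), and they are not meant. The feeder is at (380,206), its front points toward (366,245), and the tray is at (225,219). Next I measure poses and take a close crop.

```bash
cat >> h.py <<'E'
def rect(c,m,z):
    pts=np.argwhere(m)[:,::-1]
    P=np.array([at_z(c,p,z)[:2] for p in pts]);b=cv2.minAreaRect((P*1000).astype(np.float32));q=cv2.boxPoints(b)
    e=[q[1]-q[0],q[2]-q[1]];L=max(e,key=np.linalg.norm);a=np.degrees(np.arctan2(L[1],L[0]))%180
    return np.round(b[0],1),np.round(sorted(b[1]),1),round(float(a),2)
E
python3 - <<'E'
from h import *
for n in ['top','side']:
    p=robot.snapshot(n);c=cam(p)
    for th,z in [('plate4_mid',.07),('plate1_mid',.04),('tray',.03)]:
        for r in robot.trace(p,th)[:4]: print(n,th,round(r['score'],2),np.round(r['xy']),*rect(c,r['region'],z))
    x,y=(370,210) if n=='top' else (360,180)
    cr=p['color'][y-50:y+50,x-65:x+65,::-1]
    cv2.imwrite(f'pics/c_{n}.png',cv2.resize(cr,None,fx=4,fy=4,interpolation=cv2.INTER_CUBIC))
a=cv2.imread('pics/c_top.png');b=cv2.imread('pics/c_side.png');cv2.imwrite('pics/c.png',cv2.resize(np.vstack([a,b]),None,fx=.75,fy=.75))
E
```

```text
top plate4_mid 0.92 [376. 204.] [ 626.2 -161.4] [ 46.3 129. ] 162.22
top plate4_mid 0.46 [223. 219.] [605.3 223.9] [132.6 193.9] 173.37
top plate1_mid 0.97 [314. 187.] [684.6  -1.4] [ 47.2 127.3] 156.22
top plate1_mid 0.83 [366. 241.] [ 538.6 -133. ] [44.1 45.4] 164.38
top plate1_mid 0.8 [433. 276.] [ 457.2 -290.4] [ 49.1 128.5] 7.8
top plate1_mid 0.76 [346. 126.] [843.3 -87.7] [ 48.1 124.9] 61.34
top tray 0.95 [224. 218.] [609.7 236. ] [136.7 199.8] 173.44
side plate4_mid 0.95 [346. 167.] [ 625.9 -156.5] [ 56.6 132.8] 161.71
side plate1_mid 0.92 [382. 191.] [ 570.9 -141.9] [ 57. 123.] 162.42
side plate1_mid 0.88 [308. 239.] [682.7  23.5] [ 47.8 126.2] 155.23
side plate1_mid 0.81 [242. 197.] [837.2 -63.1] [ 49.5 126.8] 60.07
side plate1_mid 0.73 [421. 154.] [ 458.1 -260.8] [ 51.4 126.4] 10.47
side tray 0.67 [324. 359.] [607.8 241.5] [138.1 200.9] 173.3
```

View pics/c.png

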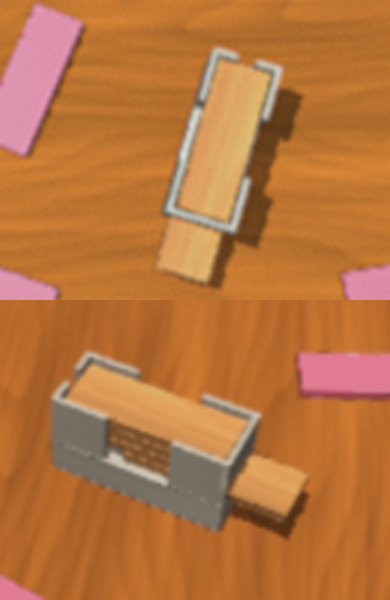

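The crops show the cedar plate's end sticking out of the feeder's front: about (190,250) in the upper crop and (270,480) in the lower. Its size and position agree with the description, with the feeder at about (0.626, -0.161) and its x axis heading -17.8°. Now I move above the protruding end.

```bash
cat >> h.py <<'E'
def delta(pos,head):
    o=robot.get_obs();R=Rq(o['orientation']);h=np.radians(head)
    T=Rn.from_matrix(np.array([[np.cos(h),np.sin(h),0],[np.sin(h),-np.cos(h),0],[0,0,-1]]))
    print('t',round(o['t'],2),'shift',np.round(R.inv().apply(np.array(pos)-o['tcp_pos']),4),'turn',np.round(np.degrees((R.inv()*T).as_rotvec()),2),'tcp',np.round(o['tcp_pos'],4),'F',np.round(o['ft_force'],1),'w',round(o['grip_width'],4))
E
python3 -m creep '[[1,[-0.546,-0.562,0.03],[0,0,-5.2]],[1,[-0.546,-0.562,0.03],[0,0,-5.2]],[1,[-0.546,-0.562,0.03],[0,0,-5.2]],[1,[-0.546,-0.562,0.03],[0,0,-5.2]],[1,[-0.546,-0.562,0.03],[0,0,-5.2]]]'
python3 -c "
from h import *
delta((.5365,-.1323,.2),162.2)"
```

```text
t: 1.65
tcp_pos: [0.3442, 0.364, 0.2219]
orientation: [0.0, 0.154, 0.988, 0.0]
ft_force: [0.8, 0.7, -0.6]
grip_width: 0.0854
t 1.65 shift [-0.3341 -0.4144  0.0217] turn [0.05 0.02 0.1 ] tcp [0.3442 0.364  0.2219] F [ 0.8  0.7 -0.6] w 0.0854
```

```bash

python3 -m creep '[[1,[-0.334,-0.414,0.022],[0,0,0]],[1,[-0.334,-0.414,0.022],[0,0,0]],[1,[-0.334,-0.414,0.022],[0,0,0]],[1,[-0.334,-0.414,0.022],[0,0,0]],[1,[-0.334,-0.414,0.022],[0,0,0]]]'
python3 -c "
from h import *
delta((.5365,-.1323,.2),162.2)"
```

```text
t: 2.15
tcp_pos: [0.4343, 0.1311, 0.2118]
orientation: [0.001, 0.154, 0.988, 0.001]
ft_force: [0.7, 0.2, 0.1]
grip_width: 0.0853
t 2.15 shift [-0.1774 -0.2199  0.0115] turn [0.11 0.06 0.1 ] tcp [0.4343 0.1311 0.2118] F [0.7 0.2 0.1] w 0.0853
```

```bash

python3 -m creep '[[1,[-0.177,-0.220,0.012],[0,0,0]],[1,[-0.177,-0.220,0.012],[0,0,0]],[1,[-0.177,-0.220,0.012],[0,0,0]],[1,[-0.177,-0.220,0.012],[0,0,0]],[1,[-0.177,-0.220,0.012],[0,0,0]]]'
python3 -m creep '[[1,[0,0,0],[0,0,0]],[1,[0,0,0],[0,0,0]],[1,[0,0,0],[0,0,0]]]'
python3 - <<'E'
from h import *
delta((.5365,-.1323,.2),162.2)
o=robot.get_obs();p=robot.snapshot('wrist');c=cam(p,o);save(p,'w1.png')
for th,z in [('plate4_mid',.07),('plate1_mid',.04),('feeder',.074),('tray',.03)]:
    for r in robot.trace(p,th)[:3]: print(th,round(r['score'],2),np.round(r['xy']),*rect(c,r['region'],z))
E
```

```text
t: 2.65
tcp_pos: [0.5243, -0.1019, 0.2015]
orientation: [0.001, 0.154, 0.988, 0.001]
ft_force: [0.8, 1.3, 0.5]
grip_width: 0.0853
t: 2.95
tcp_pos: [0.5241, -0.1005, 0.2014]
orientation: [0.001, 0.153, 0.988, 0.002]
ft_force: [-0.3, -0.1, 0.4]
grip_width: 0.0855
t 2.95 shift [-0.0214 -0.0266  0.0013] turn [0.21 0.1  0.22] tcp [ 0.5241 -0.1005  0.2014] F [-0.3 -0.1  0.4] w 0.0855
plate4_mid 0.62 [283. 305.] [ 619.6 -159.5] [ 47.2 115.3] 161.56
plate1_mid 0.9 [456. 256.] [666.2  -8.3] [ 44.4 119.8] 156.07
plate1_mid 0.85 [286. 206.] [ 537.3 -133.2] [45.9 50. ] 162.14
plate1_mid 0.83 [455. 112.] [501.5  34.1] [ 41.7 119.4] 68.9
feeder 0.65 [289. 250.] [ 604.  -155.1] [ 59.5 143.3] 161.93
tray 0.6 [619. 165.] [599.7 166.5] [ 43.3 201.5] 176.87
```

View pics/w1.png

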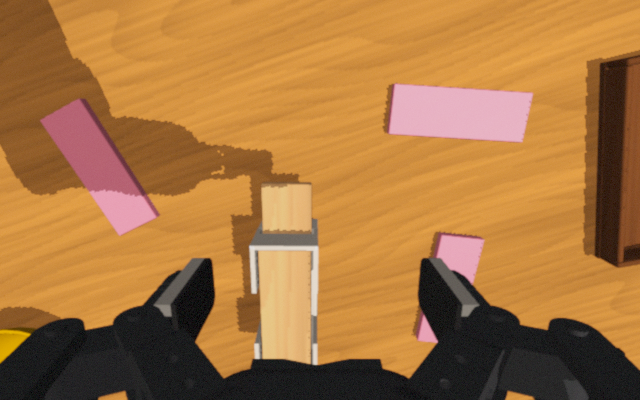

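The wrist view shows the protruding end at (286,206), between the fingers' headings. It agrees with the top view to 1 mm laterally. Now I centre over it.

```bash

python3 -m creep '[[1,[-0.019,-0.027,0.03],[0.2,0.1,0.2]],[1,[-0.019,-0.027,0.06],[0.2,0.1,0.2]],[1,[-0.019,-0.027,0.08],[0.2,0.1,0.2]],[1,[-0.019,-0.027,0.08],[0.2,0.1,0.2]],[1,[-0.019,-0.027,0.08],[0.2,0.1,0.2]]]'
python3 -c "
from h import *
delta((.5347,-.132,.021),162.15)"
```

```text
t: 3.7
tcp_pos: [0.5347, -0.1314, 0.122]
orientation: [0.0, 0.154, 0.988, -0.0]
ft_force: [0.7, 0.5, 0.5]
grip_width: 0.0855
t 3.7 shift [-0.0002 -0.0005  0.101 ] turn [0.   0.04 0.15] tcp [ 0.5347 -0.1314  0.122 ] F [0.7 0.5 0.5] w 0.0855
```

```bash

python3 -m creep '[[1,[0,-0.001,0.03],[0,0,0.1]],[1,[0,-0.001,0.06],[0,0,0.1]],[1,[0,-0.001,0.09],[0,0,0.1]],[1,[0,-0.001,0.101],[0,0,0.1]],[1,[0,-0.001,0.101],[0,0,0.1]]]'
python3 - <<'E'
from h import *
delta((.5347,-.132,.021),162.15)
o=robot.get_obs();p=robot.snapshot('wrist');c=cam(p,o);q=robot.snapshot('side')
a=p['color'][:,:,::-1];b=cv2.resize(q['color'][120:260,290:470,::-1],(514,400),interpolation=cv2.INTER_CUBIC)
cv2.imwrite('pics/g1.png',cv2.resize(np.hstack([a,b]),None,fx=.69,fy=.69))
for r in robot.trace(p,'plate1_mid')[:3]: print(round(r['score'],2),np.round(r['xy']),*rect(c,r['region'],.04))
E
```

```text
t: 4.2
tcp_pos: [0.5343, -0.132, 0.0208]
orientation: [-0.0, 0.154, 0.988, -0.0]
ft_force: [-1.1, 0.7, 0.4]
grip_width: 0.0856
t 4.2 shift [-0.0004  0.0001 -0.0002] turn [-0.02 -0.03  0.09] tcp [ 0.5343 -0.132   0.0208] F [-1.1  0.7  0.4] w 0.0856
0.92 [314. 286.] [ 537.  -133.2] [45.3 52.8] 162.02
0.92 [ 16. 273.] [ 493.9 -237.8] [22.  46.3] 148.28
0.87 [623. 337.] [599.2 -18.9] [14.9 28.8] 176.54
```

View pics/g1.png

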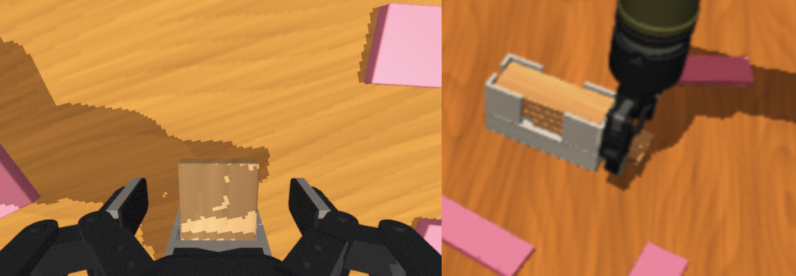

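The wrist view shows the plate end centred at column 218, midway between the pads at columns 147 and 290. The side view shows the fingers clear of the front wall. I close.

```bash

python3 -m creep '[[0,[0,0,0],[0,0,0]],[0,[0,0,0],[0,0,0]],[0,[0,0,0],[0,0,0]],[0,[0,0,0],[0,0,0]],[0,[0,0,0],[0,0,0]]]'
python3 -m creep '[[0,[0,0,0],[0,0,0]],[0,[0,0,0],[0,0,0]],[0,[0.005,0,0],[0,0,0]],[0,[0.01,0,0],[0,0,0]],[0,[0.015,0,0],[0,0,0]]]'
python3 -c "
from h import *
delta((.439,-.1014,.021),162.15);print(robot.get_obs()['moment'])"
```

```text
t: 4.85
tcp_pos: [0.5368, -0.1327, 0.0241]
orientation: [0.003, 0.155, 0.988, 0.0]
ft_force: [-1.5, 0.7, 6.8]
grip_width: 0.0443
t: 5.35
tcp_pos: [0.5226, -0.1282, 0.0243]
orientation: [0.003, 0.155, 0.988, 0.0]
ft_force: [2.1, -0.2, 0.4]
grip_width: 0.0442
t 5.35 shift [ 0.0878 -0.0001  0.0027] turn [0.09 0.37 0.06] tcp [ 0.5226 -0.1282  0.0243] F [ 2.1 -0.2  0.4] w 0.0442
[-0.1985839  -0.39259285 -0.00233401]
```

```bash

python3 -m creep '[[0,[0.018,0,0],[0,0,0]],[0,[0.036,0,0],[0,0,0]],[0,[0.054,0,0],[0,0,0]],[0,[0.072,0,0],[0,0,0]],[0,[0.088,0,0],[0,0,0]]]'
python3 -m creep '[[0,[0.002,0,0],[0,0,0]],[0,[0.002,0,0],[0,0,0]],[0,[0.002,0,0],[0,0,0]]]'
python3 - <<'E'
from h import *
delta((.439,-.1014,.021),162.15)
for n in ['top','side']:
    p=robot.snapshot(n);c=cam(p)
    x,y=(370,220) if n=='top' else (370,185)
    cv2.imwrite(f'pics/d_{n}.png',cv2.resize(p['color'][y-60:y+60,x-80:x+80,::-1],(400,300),interpolation=cv2.INTER_CUBIC))
    for r in robot.trace(p,'plate4_mid')[:1]: print(n,round(r['score'],2),np.round(r['xy']),*rect(c,r['region'],.06))
cv2.imwrite('pics/d.png',np.hstack([cv2.imread('pics/d_top.png'),cv2.imread('pics/d_side.png')]))
E
```

```text
t: 5.85
tcp_pos: [0.4367, -0.1007, 0.0232]
orientation: [0.002, 0.155, 0.988, 0.0]
ft_force: [-1.1, -1.0, -0.5]
grip_width: 0.0441
t: 6.15
tcp_pos: [0.4355, -0.1002, 0.0234]
orientation: [0.003, 0.155, 0.988, 0.0]
ft_force: [0.8, -0.9, 0.1]
grip_width: 0.0445
t 6.15 shift [-0.0037 -0.0001  0.0024] turn [0.1  0.29 0.07] tcp [ 0.4355 -0.1002  0.0234] F [ 0.8 -0.9  0.1] w 0.0445
top 0.75 [376. 206.] [ 626.8 -160.3] [ 46.2 127.3] 161.87
side 0.98 [348. 171.] [ 626.5 -157.5] [ 52.6 125.6] 160.64
```

View pics/d.png

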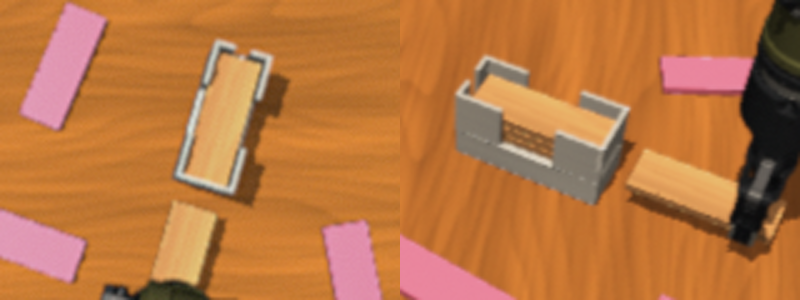

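The plate is fully out. The other three dropped level in the feeder: its top surface fits z=0.06, centred within 2 mm. Now I lift and carry.

```bash

python3 -m creep '[[0,[0,0,-0.03],[0,0,0]],[0,[0,0,-0.06],[0,0,0]],[0,[0,0,-0.09],[0,0,0]],[0,[0,0,-0.10],[0,0,0]],[0,[0,0,-0.10],[0,0,0]]]'
python3 -c "
from h import *
delta((.564,.244,.12),173.4)"
```

```text
t: 6.85
tcp_pos: [0.4362, -0.1005, 0.1245]
orientation: [0.004, 0.155, 0.988, 0.001]
ft_force: [-0.3, 0.2, -1.4]
grip_width: 0.0443
t 6.85 shift [-0.0164  0.367   0.0056] turn [  0.1    0.45 -11.19] tcp [ 0.4362 -0.1005  0.1245] F [-0.3  0.2 -1.4] w 0.0443
```

```bash

python3 -m creep '[[0,[-0.002,0.03,0],[0,0,-1]],[0,[-0.004,0.07,0],[0,0,-3]],[0,[-0.006,0.11,0],[0,0,-5]],[0,[-0.008,0.15,0],[0,0,-7]],[0,[-0.010,0.19,0],[0,0,-9]]]'
python3 -c "
from h import *
delta((.564,.244,.12),173.4)"
```

```text
t: 7.35
tcp_pos: [0.5031, 0.0786, 0.1229]
orientation: [0.003, 0.076, 0.997, -0.0]
ft_force: [0.4, -0.6, -0.5]
grip_width: 0.0443
t 7.35 shift [-0.0351  0.1727  0.0031] turn [-0.01  0.29 -2.12] tcp [0.5031 0.0786 0.1229] F [ 0.4 -0.6 -0.5] w 0.0443
```

```bash

python3 -m creep '[[0,[-0.008,0.04,0],[0,0.1,-0.5]],[0,[-0.016,0.08,0],[0,0.2,-1]],[0,[-0.024,0.12,0],[0,0.3,-2]],[0,[-0.032,0.155,0],[0,0.3,-2]],[0,[-0.035,0.172,0.003],[0,0.3,-2]]]'
python3 -m creep '[[0,[0,0,0],[0,0,0]],[0,[0,0,0],[0,0,0]]]'
python3 - <<'E'
from h import *
delta((.564,.244,.12),173.4)
p=robot.snapshot('side');c=cam(p);q=robot.snapshot('top');d=cam(q)
a=cv2.resize(p['color'][200:400,220:460,::-1],(480,400));b=cv2.resize(q['color'][150:290,170:282,::-1],(320,400))
cv2.imwrite('pics/e.png',np.hstack([a,b]))
for P,C in [(p,c),(q,d)]:
  for r in robot.trace(P,'tray')[:1]: print('tray',round(r['score'],2),np.round(r['xy']),*rect(C,r['region'],.03))
  for r in robot.trace(P,'plate1_mid')[:5]: print(round(r['score'],2),np.round(r['xy']),*rect(C,r['region'],.14))
E
```

```text
t: 7.85
tcp_pos: [0.5633, 0.247, 0.1176]
orientation: [-0.001, 0.057, 0.998, -0.0]
ft_force: [-0.6, -0.5, -0.2]
grip_width: 0.0448
t: 8.05
tcp_pos: [0.5621, 0.2455, 0.1156]
orientation: [-0.003, 0.057, 0.998, -0.002]
ft_force: [-0.6, -0.6, -0.2]
grip_width: 0.0446
t 8.05 shift [-0.002  -0.0013 -0.0044] turn [-0.21 -0.3   0.09] tcp [0.5621 0.2455 0.1156] F [-0.6 -0.6 -0.2] w 0.0446
tray 0.94 [315. 370.] [607.6 243.6] [135.6 199.4] 173.38
0.92 [240. 196.] [799.6  17.5] [ 41.7 107.6] 60.32
0.81 [318. 334.] [602.9 245.8] [ 49.8 128.8] 172.92
0.76 [304. 240.] [668.9  92.3] [ 42.5 109.3] 156.91
0.88 [432. 272.] [ 462.1 -267.3] [ 43.1 116.2] 8.59
0.72 [347. 127.] [813.  -85.2] [ 42. 116.] 59.6
0.63 [296. 256.] [509.8  37.2] [ 42.5 114.7] 68.76
0.62 [213. 206.] [605.5 235.9] [ 46.6 126.6] 173.48
0.58 [311. 185.] [670.6  -4.8] [ 41.5 115.1] 156.43
```

View pics/e.png

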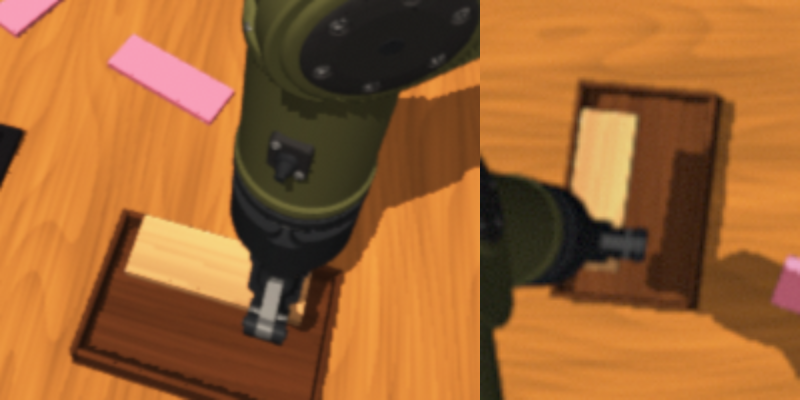

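Tray and held plate agree: the plate centre is at about (0.604, 0.241) and the tray's at (0.609, 0.239). I lower it.

```bash

python3 -m creep '[[0,[-0.004,-0.002,0.025],[-0.2,-0.3,0]],[0,[-0.004,-0.002,0.05],[-0.2,-0.3,0]],[0,[-0.004,-0.002,0.075],[-0.2,-0.3,0]],[0,[-0.004,-0.002,0.095],[-0.2,-0.3,0]],[0,[-0.004,-0.002,0.10],[-0.2,-0.3,0]]]'
python3 -c "
from h import *
delta((.566,.243,.005),173.4)"
```

```text
t: 8.85
tcp_pos: [0.5652, 0.2419, 0.0159]
orientation: [-0.0, 0.058, 0.998, 0.0]
ft_force: [-0.1, 0.2, 0.2]
grip_width: 0.0445
t 8.85 shift [-0.0006  0.0012  0.0109] turn [ 0.04 -0.01 -0.05] tcp [0.5652 0.2419 0.0159] F [-0.1  0.2  0.2] w 0.0445
```

```bash

python3 -m creep '[[0,[0,0.001,0.003],[0,0,0]],[0,[0,0.001,0.006],[0,0,0]],[0,[0,0.001,0.009],[0,0,0]],[0,[0,0.001,0.010],[0,0,0]]]'
python3 -m creep '[[0,[0,0,0.001],[0,0,0]],[0,[0,0,0.002],[0,0,0]],[0,[0,0,0.002],[0,0,0]]]'
```

```text
t: 9.25
tcp_pos: [0.5658, 0.2431, 0.0064]
orientation: [0.0, 0.058, 0.998, 0.001]
ft_force: [0.2, 0.0, -1.2]
grip_width: 0.0446
t: 9.55
tcp_pos: [0.5658, 0.2432, 0.0045]
orientation: [0.0, 0.058, 0.998, 0.001]
ft_force: [0.5, 0.0, -0.1]
grip_width: 0.0446
```

```bash

python3 -m creep '[[0,[0,0,0.001],[0,0,0]],[0,[0,0,0.002],[0,0,0]],[0,[0,0,0.002],[0,0,0]]]'
python3 -m creep '[[0.7,[0,0,0],[0,0,0]],[0.7,[0,0,0],[0,0,0]],[0.7,[0,0,0],[0,0,0]],[0.7,[0,0,0],[0,0,0]],[0.7,[0,0,0],[0,0,0]]]'
python3 -m creep '[[0.7,[0,0,-0.01],[0,0,0]],[0.7,[0,0,-0.03],[0,0,0]],[0.7,[0,0,-0.07],[0,0,0]],[0.7,[0,0,-0.11],[0,0,0]],[0.7,[0,0,-0.15],[0,0,0]]]'
python3 - <<'E'
from h import *
o=robot.get_obs();W=robot.snapshot('wrist')
p=robot.snapshot('side');q=robot.snapshot('top')
a=cv2.resize(p['color'][140:400,230:430,::-1],(400,520));b=cv2.resize(q['color'][150:280,170:270,::-1],(400,520))
cv2.imwrite('pics/f.png',np.hstack([a,b]))
for P,C in [(p,cam(p)),(q,cam(q)),(W,cam(W,o))]:
  for r in robot.trace(P,'plate1_mid')[:5]: print(round(r['score'],2),np.round(r['xy']),*rect(C,r['region'],.016))
  for r in robot.trace(P,'plate4_mid')[:1]: print('p4',round(r['score'],2),np.round(r['xy']),*rect(C,r['region'],.06))
E
```

```text
t: 9.85
tcp_pos: [0.566, 0.2432, 0.0041]
orientation: [0.0, 0.058, 0.998, 0.001]
ft_force: [-2.4, -1.6, 10.2]
grip_width: 0.0445
t: 10.35
tcp_pos: [0.5659, 0.2432, 0.0039]
orientation: [0.0, 0.058, 0.998, 0.001]
ft_force: [-0.1, 0.5, 0.0]
grip_width: 0.0599
t: 10.85
tcp_pos: [0.5657, 0.2427, 0.1561]
orientation: [0.0, 0.058, 0.998, 0.001]
ft_force: [0.3, 0.9, 0.3]
grip_width: 0.0601
0.93 [324. 361.] [606.5 239.7] [ 48.3 129.6] 173.16
0.82 [240. 197.] [846.2 -82. ] [ 51.5 130.7] 59.96
0.68 [304. 241.] [685.1   7.5] [ 51.5 133.2] 155.17
p4 0.53 [336. 164.] [ 650.9 -167.6] [42.  77.5] 132.7
0.85 [435. 277.] [ 454.6 -296.7] [ 46.7 129.1] 8.28
0.84 [348. 126.] [850.8 -89.9] [ 49.9 127.3] 59.98
0.63 [313. 184.] [ 6.89e+02 -4.00e-01] [ 50.3 132. ] 157.62
0.6 [296. 255.] [507.3  47.8] [ 44.8 127. ] 68.75
0.59 [225. 213.] [608.3 237.3] [ 51.3 129.2] 172.25
0.86 [312. 228.] [607.  237.4] [ 46.9 132. ] 173.91
0.8 [ 74. 142.] [506.7  56. ] [ 46.7 125.8] 68.81
0.76 [ 84. 304.] [675.6  11.2] [ 49.  118.7] 155.36
```

View pics/f.png

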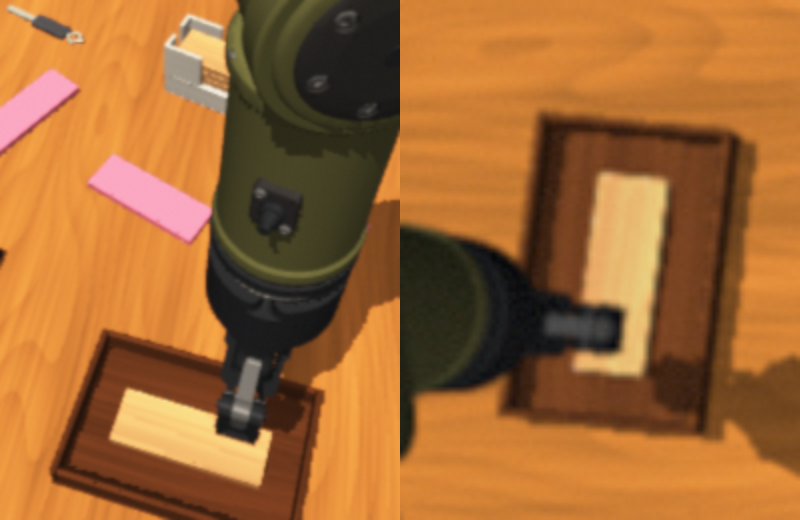

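The plate lies flat in the box, and all three views put its centre within 3 mm of the box's centre. The robot is clear of it. I hand in.

```bash
python3 -m creep '[[0.7,[0,0,0],[0,0,0]],[0.7,[0,0,0],[0,0,0]]]'; python3 -c "
from h import *
print(robot.finish_job())"
```

```text
t: 11.5
tcp_pos: [0.5644, 0.2423, 0.1513]
orientation: [-0.002, 0.058, 0.998, -0.001]
ft_force: [-0.2, -0.1, -0.3]
grip_width: 0.0595
the job is handed in; nothing more can be done
None
```

I slid the bottom cedar plate out of the feeder and laid it flat in the wooden box. I handed the job in at about 11.5 s of the 43 s allowed; no verdict was reported.

- **Drawn plate:** after release, all three cameras put its centre within about 3 mm of the box's centre at the expected height. In the pictures it lies flat on the floor, and the gripper was about 15 cm above it.
- **Other plates:** right after the pull, the top and side views showed the stack dropped and level. The top plate's centre was within about 3 mm of the feeder's centre.
- **Check that disagreed:** in the last look the arm hid most of the feeder. The side view's reading of the top plate was partial and off (score 0.53), and the top and wrist views did not find it. The feeder was not touched after the pull, so I rely on the earlier check.
- **Forces:** the largest reading was about 10 N, when the plate or fingertips met the box's floor.

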